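# Spent blades into the child-safe sharps tub

## Robot

A 6-joint arm with a two-finger parallel gripper is mounted at the origin on the work surface. World frame = base frame: x ahead of the robot, y to its left, z up, the work surface at z = 0. Lengths are in m, angles in rad, forces in N, time in s.
With the tool pointing down it reaches from about 0.325 to 0.925 m from the base axis. Payload 3.1 kg.
Tool frame: the origin (TCP) lies at the centre of the arm's flange, where the gripper is bolted on; the fingertips stand 173 mm ahead of it and the grasp point (between the pads) lies 155 mm ahead of it; z points along the fingers, y is the line along which they close (so a half turn about z gives the same grasp; the last joint's range is limited). The gripper opens to 85 mm and grips with 20 to 120 N. Pads are 22 mm wide; open, the fingers measure 114 mm over their backs; the gripper's body (76 mm by 85 mm) begins 54 mm behind the grasp point. The pads swing forward as they close: fully open they stand 13 mm farther back than shut.
Start: joints at [1.041, 0.217, 1.613, -0, 1.311, -0.112], TCP at [0.254, 0.571, 0.405] pointing down, gripper open.
Joint ranges: [-2.75, 2.75], [-0.78, 2.1], [0.31, 2.55], [-1.13, 4.27], [0.13, 2.63], [-2.58, 2.58]. Speed limits (rad/s): [2.79, 2.79, 3.14, 3.14, 3.14, 3.14].

## Interface

Orientations are given as a rotation vector (axis times angle).
In Python, from station import env gives the robot as it stands.
- The arm moves only by the tool jog_arm, never from a script. Its arguments are lists of equal length, an entry for each row: "delta_pos": the shift along the tool's x, y, z in m, a list of three; "twist": the turn about the tool's z in rad; "hand": the closure, from 0 (fully open) to 1 (shut). In form: {"delta_pos": [[tx, ty, tz], ...], "twist": [twist, ...], "hand": [hand, ...]}. A call has 1 to 20 rows; each row is the pose to reach, as a shift and turn from the pose commanded when the call began, along the tool's axes at that moment; what a row does not reach only later rows make up. A row lasts 1/10 s, in which the tool goes at most 50 mm and 8.59 degrees, less where a joint would pass 70% of its speed; a pose out of reach is approached as far as the arm can. A call with a gripper value outside its range is refused whole. The fingers move at their own pace and stop on an object; "squeeze" is the grip in N (left out, the last holds). Time passes only in rows, so rows that repeat a pose let the fingers close. It gives the time, the measured TCP pose, the force, the opening and the grip force at its end, in the units of the state.
- env.get_obs(): the state, without advancing time (a new reading comes with each control period).
- env.grab_frame(name): name is "scene" or "top" or "wrist"; returns the picture (480x640x3 uint8, red, green, blue); there is no depth.
- env.calibration(name): a dict with "intrinsics" (3x3 intrinsics, pixels), "rvec" (rotation vector, rad) and "tvec" (3), from world to camera coordinates, as OpenCV has them. Camera axes: x right, y down, z forward; pixel columns grow to the right and rows downward; lengths in m; the calibration is good to about 2 mm. A picture is of the moment at which its call begins: read the wrist's pose just before it. calibration takes no time and is no camera call; for the wrist camera it gives the pose at the moment of the call.
- env.sign_off(): hands the job in; it is judged then, once.
The state is a dict: "time_s": time; "q": joint angles; "joint_vel": joint speeds; "tau": joint torques, N m; "eef_pos": TCP position; "orientation": TCP orientation; "ft_force": force on the tool from outside, world axes, zero at the start; "moment": the same for the moment, N m; "opening": finger opening in m; "grasp_force": force on a finger pad.
Only numpy, scipy, OpenCV 4.12 (cv2) and the standard library are available. Lean on these libraries where they do the work, as an engineer would, in place of code of your own. Each camera call takes 0.05 s, during which the arm holds its last target. There are 200 camera calls.

## Task

Clear the spent (red) blade cartridges off the yarn bench: press the tub's safety cap down hard and turn it anticlockwise to free it, set it upright on the round rubber coaster, drop every red cartridge into the tub, then put the cap back, press and turn it clockwise until it is locked with its red stripe in line with the red marks. Then log the locked tub: take the hand scanner and hold it level, steady and square on to the tub's barcode, about 8 cm away, for two seconds, and lay it back in the middle of its blue mat. Leave the blue (new) cartridge and everything else on the bench where it is.

Things in the scene. Friction and masses are not known exactly. Their poses are not given: they have to be found in the camera images.
- tub: yellow sharps tub fixed to the bench, 92 mm in diameter, shoulder 90 mm high, above it a neck 50 mm in diameter with an open mouth 44 mm wide, rim 112 mm high. Origin at the centre of its underside, z up. Two red marks on the shoulder lie on its x axis (both ways), two green on its y axis; the barcode panel is on its -y side. Below the mouth a shaft 44 mm wide, floor at 6 mm
- tub_mouth (a point): centre of the tub's mouth, at the rim (112 mm high); axes as the tub's. To close: lower the cap on at an open angle (stripe 45 to 130 degrees anticlockwise from the red marks) until its liner meets the rim (cap origin 99 mm high), press 5 mm, turn clockwise until it stops in line with the red marks, let go: it springs back up, locked
- tub_label (a point): centre of the barcode, 56 mm above the bench, on an upright white panel 62 x 52 mm that stands off the tub's -y side, 52 mm from its axis; axes as the tub's, so the panel faces along -y of this frame
- cap: white round safety cap, 70 mm in diameter, 70 g: skirt and disc 29 mm high, on it a round blue knob 32 mm in diameter, 20 mm high (to 49 mm), a red stripe across both. Origin at the centre of the skirt's lower edge, z up, x along the stripe (either way round is the same). Finger tips can rest on the disc. Locked: cap x along tub x, origin 99 mm above the bench
- cap_knob (a point): centre of the top of the cap's knob; axes as the cap's. To open: press down at least 4 mm (5 is good), keep pressing and turn anticlockwise seen from above; free from 35 degrees on, 70 degrees is right, stop at about 145. Then it springs up and lifts straight off. Unpressed, two feet inside the skirt sit behind teeth on the neck and it cannot turn
- liner (a joint): the sprung liner inside the cap (its tapered plug, 42 mm wide, reaches 6 mm into the tub's mouth and centres the cap), how far it is pressed in: 0 to 0.006 m. On the tub this is how far the cap is pressed down: 10 N starts it, about 13.5 N at 4 mm, 15.5 N at the full 6 mm, where it stops hard
- coaster: round black rubber coaster, 110 mm in diameter, 3 mm thick, fixed; origin at the centre of its underside
- spent1: red spent blade cartridge, a block 26 x 12 x 16 mm (x, y, z), 20 g, lying on the bench; origin at the centre of its underside, x along its length. Two to four of spent1 to spent4 are there, the others are absent
- spent2: red spent blade cartridge, a block 26 x 12 x 16 mm (x, y, z), 20 g, lying on the bench; origin at the centre of its underside, x along its length. Two to four of spent1 to spent4 are there, the others are absent
- spent3: red spent blade cartridge, a block 26 x 12 x 16 mm (x, y, z), 20 g, lying on the bench; origin at the centre of its underside, x along its length. Two to four of spent1 to spent4 are there, the others are absent
- spent4: red spent blade cartridge, a block 26 x 12 x 16 mm (x, y, z), 20 g, lying on the bench; origin at the centre of its underside, x along its length. Two to four of spent1 to spent4 are there, the others are absent
- fresh: blue new blade cartridge, a block 26 x 12 x 16 mm (x, y, z), 20 g, lying on the bench; origin at the centre of its underside, x along its length. Must stay where it is
- scanner: dark hand scanner with an orange nose, a bar 140 x 28 x 30 mm (x, y, z), 160 g, lying on the blue mat; origin at the centre of its underside, +x towards the orange nose, from which the beam leaves along +x. Grip it across y near the middle
- scanner_window (a point): centre of the scanner's window, at the nose: 70 mm ahead of its origin along x and 15 mm above its underside; axes as the scanner's
- scan_mat: blue mat 200 x 100 mm (x, y), 3 mm thick, fixed; origin at the centre of its underside. The scanner starts on its middle
- cone_pink: pink cone of yarn, 92 mm in diameter, 178 mm high, standing; origin at the centre of its underside. Leave alone
- cone_yellow: yellow cone of yarn, 74 mm in diameter, 142 mm high, standing. Leave alone
- cone_lilac: lilac cone of yarn, 74 mm in diameter, 142 mm high, standing. Leave alone
- tape: round yellow tape measure, 58 mm in diameter, 18 mm high. Leave alone
- snips: small blue-handled thread snips, about 110 mm long along x, 8 mm high. Leave alone
- comb: wooden comb with a steel edge, 45 x 140 x 12 mm. Leave alone

How it is judged:
On the way, in this order (a step that is already met when the one before it is completed fails the run):
1. the cap is off the tub and stands upright on the coaster (horizontal distance between cap and coaster below 0.035 m and height (world z) of cap below 0.012 m and angle between cap's own z axis and vertical below 0.15 rad), for 0.2 s.
2. every red cartridge is in the open tub (horizontal distance between each of spent1, spent2, spent3, spent4 and tub below 0.032 m and height (world z) of spent1 between 0 and 0.09 m and height (world z) of spent2 between 0 and 0.09 m and height (world z) of spent3 between 0 and 0.09 m and height (world z) of spent4 between 0 and 0.09 m), for 0.2 s.
3. the cap is back on and locked (z of cap in the frame of tub between 0.0955 and 0.1025 m and horizontal distance between cap and tub below 0.005 m and angle between the x axis of cap and the x axis of tub, either way round below 0.2 rad and angle between cap's own z axis and vertical below 0.06 rad), for 0.2 s.
4. the scanner is held level, square and steady in front of the barcode for 1 s (all of step 3 and x of scanner_window in the frame of tub_label between -0.014 and 0.014 m and z of scanner_window in the frame of tub_label between -0.016 and 0.016 m and y of scanner_window in the frame of tub_label between -0.125 and -0.035 m and y of scanner in the frame of tub_label below -0.085 m and angle between the x axis of scanner and the y axis of tub_label, either way round below 0.2 rad and linear speed of scanner below 0.03 m/s), for 1 s.
At the end, for the whole second after the job is handed in: All red cartridges in the tub (origins below 90 mm); cap locked (5 mm of the axis, stripe within 0.2 rad of the red marks, origin 95.5 to 102.5 mm high); scanner flat, at rest within 40 mm of its mat's middle. Scan: 35 to 125 mm off, 14 mm sideways, 16 mm in height, 0.2 rad, under 0.03 m/s (all of step 2 and all of step 3 and horizontal distance between scanner and scan_mat below 0.04 m and height (world z) of scanner below 0.01 m and angle between scanner's own z axis and vertical below 0.12 rad and linear speed of scanner below 0.02 m/s); the robot touches nothing.
It fails at once if the new (blue) cartridge is pushed more than 50 mm from its place (distance of fresh from where it was at the start of the episode above 0.05 m).
It fails at once if a bystander is pushed more than 50 mm or knocked over (distance of any of cone_pink, cone_yellow, cone_lilac, tape, snips, comb from where it was at the start of the episode above 0.05 m or angle between any of cone_pink, cone_yellow, cone_lilac's own z axis and vertical above 0.6 rad).
Of spent1, spent2, spent3, spent4 only 2 to 4 are there at a start; the rules pass over those that are not, and their reading is None.
At some moment in a run one of spent1, spent2, spent3, spent4 may be knocked a few centimetres aside while the robot is not near it.
It also fails if it takes over 208 s, if anything falls off the work surface, if the arm or the gripper's body presses on something with over 40 N, if the wrist force passes 120 N, or if a joint passes its speed limit or range.

## Working session

There is one attempt and no reset: what is moved stays moved. The work goes in short steps, Python scripts to look and compute and a tool call to move; the robot and the scene stay as the last step left them, time stands still between calls to the robot, and variables do not carry over. Pictures are saved under pics/ and viewed, at most 14 in all, crops included, and the job is handed in when it is done.

Besides the shell and the picture viewer there is one more tool, called after "Request:" as name(argument=value, ...) on one line, values as JSON. jog_arm: Moves the arm, as the interface text tells. Its arguments: {"type":"object","properties":{"delta_pos":{"type":"array","items":{"type":"array","items":{"type":"number"}}},"twist":{"type":"array","items":{"type":"number"}},"hand":{"type":"array","items":{"type":"number"}},"squeeze":{"type":"number"}},"required":["delta_pos","twist","hand"]}

```bash
mkdir -p pics; ls
cat > h.py <<'E'
import numpy as np, cv2
from station import env
from scipy.spatial.transform import Rotation as R
def cam(n):
    c=env.calibration(n); return np.array(c["intrinsics"]),R.from_rotvec(np.ravel(c["rvec"])).as_matrix(),np.ravel(c["tvec"])
def cast(n,uv,z,c=None):
    K,Rm,t=c or cam(n); uv=np.atleast_2d(uv).astype(float)
    d=(np.linalg.inv(K)@np.c_[uv,np.ones(len(uv))].T).T@Rm; o=-Rm.T@t
    return o+d*((z-o[2])/d[:,2])[:,None]
def proj(n,p,c=None):
    K,Rm,t=c or cam(n); q=(K@(Rm@np.atleast_2d(p).T+t[:,None])).T; return q[:,:2]/q[:,2:]
def save(n,name):
    c=cam(n); im=env.grab_frame(n)[:,:,::-1].copy(); cv2.imwrite(f"pics/{name}.png",im); return im,c
def blobs(im,lo,hi,amin=30,hsv=None):
    h=cv2.cvtColor(im,cv2.COLOR_BGR2HSV); m=cv2.inRange(h,np.array(lo),np.array(hi))
    cs,_=cv2.findContours(m,cv2.RETR_EXTERNAL,cv2.CHAIN_APPROX_NONE)
    return sorted([k for k in cs if cv2.contourArea(k)>=amin],key=cv2.contourArea)[::-1]
E
python3 - <<'E'
from h import *
s=env.get_obs(); print(s)
for n in("scene","top"):
    im,c=save(n,n+"0"); print(n,c[0][0],-c[1].T@c[2])
    for nm,lo,hi in(("red",(0,130,60),(8,255,255)),("red2",(172,130,60),(180,255,255)),("blue",(95,100,40),(130,255,255))):
        for k in blobs(im,lo,hi): 
            r=cv2.minAreaRect(k); print(nm,np.round(r[0]),np.round(r[1]),round(r[2]),np.round(cast(n,r[0],.016,c)[0],3))
E
```

```text
pics
{'time_s': 0.0, 'q': array([ 1.04083226e+00,  2.17786774e-01,  1.61493408e+00,  4.31779048e-06,
        1.31129568e+00, -1.12206384e-01]), 'joint_vel': array([ 0.00104071, -0.00030406,  0.00020836,  0.00063314, -0.00055378,
        0.00060088]), 'tau': array([-6.72149563e-04, -3.96843481e+01, -3.03850758e+01, -1.38224186e-04,
        9.77475022e-03,  1.39980793e-05]), 'eef_pos': array([0.25334964, 0.57091133, 0.40334756]), 'orientation': array([-0.65129267, -3.07255244,  0.00360988]), 'ft_force': array([0.23528655, 0.13224437, 0.27148712]), 'moment': array([-0.02726369,  0.00846206, -0.04698357]), 'grasp_force': 0.0, 'opening': 0.08520749796458132}
scene [521.20797708   0.         315.5299915 ] [ 0.99572786 -0.5654036   1.07274291]
red [435.  58.] [24. 46.] 10 [0.428 0.871 0.016]
red [485. 190.] [20. 23.] 27 [0.812 0.439 0.016]
red [132. 179.] [37. 19.] 29 [ 0.007 -0.079  0.016]
red [112.  66.] [35. 52.] 77 [-0.425  0.233  0.016]
red [104.  39.] [16. 44.] 74 [-0.564  0.319  0.016]
red [164. 181.] [11. 29.] 66 [ 0.084 -0.031  0.016]
red [127. 158.] [23.  5.] 74 [-0.064 -0.031  0.
[... 778 characters left out ...]
 16.] 45 [0.044 0.083 0.016]
red [364. 201.] [10.  5.] 68 [ 0.673 -0.141  0.016]
red [377. 258.] [10.  5.] 23 [ 0.532 -0.168  0.016]
red2 [206.  48.] [21. 23.] 90 [1.085 0.254 0.016]
red2 [455.  97.] [23. 22.] 45 [ 0.934 -0.38   0.016]
red2 [205.  74.] [18. 22.] 90 [1.015 0.255 0.016]
red2 [627. 240.] [17. 18.] 90 [ 0.562 -0.772  0.016]
red2 [191. 193.] [16. 27.] 41 [0.704 0.287 0.016]
blue [456. 227.] [36. 39.] 90 [ 0.602 -0.361  0.016]
blue [456. 272.] [35. 39.] 90 [ 0.494 -0.355  0.016]
blue [391. 213.] [19. 21.] 45 [ 0.642 -0.206  0.016]
blue [241. 243.] [13.  6.] 74 [0.576 0.162 0.016]
blue [325. 297.] [10.  5.] 72 [ 0.439 -0.038  0.016]
blue [232. 245.] [13.  5.] 74 [0.572 0.184 0.016]
```

View pics/top0.png

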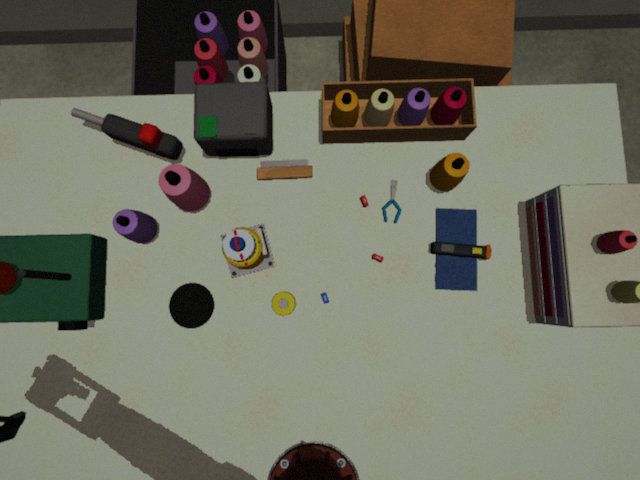

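View pics/scene0.png

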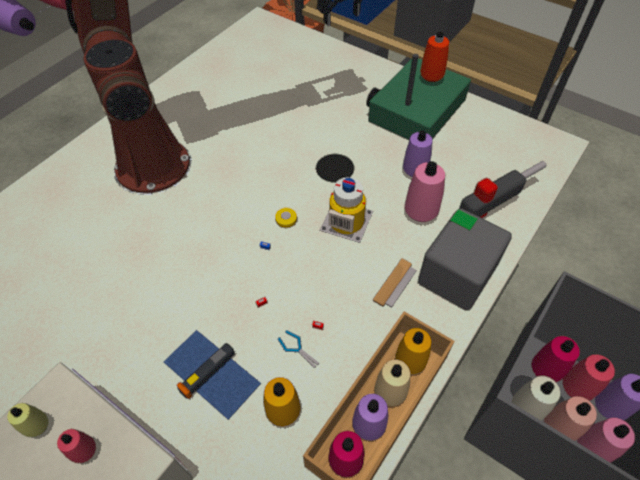

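Top view: tub and cap at (240,245), coaster (191,305), reds at (364,201) and (377,258), new blue at (325,297), scanner on its mat at (456,249). The scene view agrees: only two reds are present, and the barcode panel faces the scene camera.

```bash
cat >> h.py <<'E'
def tool(s=None):
    s=s or env.get_obs(); return np.array(s["eef_pos"]),R.from_rotvec(s["orientation"]).as_matrix()
def to(p,fin=None,s=None):
    """tool-axis shift and twist to bring TCP to p with finger-closing axis along world angle fin (deg, mod 180)"""
    t,M=tool(s); d=M.T@(np.array(p)-t); tw=0
    if fin is not None:
        cur=np.arctan2(M[1,1],M[0,1]); a=(np.radians(fin)-cur+np.pi/2)%np.pi-np.pi/2; tw=-a  # tool z is down
    return np.round(d,4),np.round(tw,4)
E
python3 - <<'E'
from h import *
im=cv2.imread("pics/top0.png"); c=cam("top")
t,M=tool(); print("tool",M.round(3)); K,Rm,tt=cam("wrist"); print("wrist cam in tool",(M.T@(-Rm.T@tt-t)).round(3),(M.T@Rm.T).round(3),K.round(0))
print("knob",cast("top",[[237,244]],.148,c))
def mask(lo,hi,name):
    for k in blobs(im,lo,hi,100)[:6]:
        x,y,w,h=cv2.boundingRect(k); r=cv2.minAreaRect(k); print(name,np.round(r[0],1),np.round(r[1],1),r[2],cast("top",r[0],.003,c)[0].round(3))
mask((0,0,0),(180,255,45),"black"); mask((100,80,30),(125,255,160),"mat"); mask((20,120,100),(32,255,255),"yel")
ims=cv2.imread("pics/scene0.png"); cs=cam("scene"); print("knob scene",cast("scene",[[348,183]],.148,cs),"plate c",cast("top",[[248,250]],0,c))
print("to cam over tub", to([.50,.17,.43],90))
E
```

```text
tool [[-0.914  0.406 -0.001]
 [ 0.406  0.914 -0.002]
 [ 0.    -0.002 -1.   ]]
wrist cam in tool [ 0.07  -0.001  0.031] [[-0.    -0.962 -0.273]
 [ 1.    -0.     0.   ]
 [-0.    -0.273  0.962]] [[383.   0. 320.]
 [  0. 383. 239.]
 [  0.   0.   1.]]
knob [[0.55654039 0.14804537 0.148     ]]
black [204.5  47. ] [ 94. 141.] 90.0 [1.097 0.26  0.003]
black [398.5 104. ] [ 42.4 146.6] 88.49256896972656 [ 0.926 -0.24   0.003]
black [425.  67.] [152.9  74.2] 26.56505012512207 [ 1.025 -0.313  0.003]
black [550.7 257.5] [137.6  21.9] 84.6290054321289 [ 0.523 -0.592  0.003]
black [312. 461.] [84. 36.] 0.0 [0.063 0.    0.003]
black [398.  134.9] [ 12.1 150.3] 88.63607025146484 [ 0.844 -0.235  0.003]
mat [455.5 227. ] [36. 39.] 90.0 [ 0.604 -0.366  0.003]
mat [456.  271.5] [35. 40.] 90.0 [ 0.495 -0.36   0.003]
yel [283.  303.5] [23. 22.] 90.0 [0.426 0.063 0.003]
yel [244.6 248.5] [31.6 39.7] 32.61924362182617 [0.563 0.156 0.003]
knob scene [[0.56098027 0.14746168 0.148     ]] plate c [[0.55925963 0.14796999 0.        ]]
to cam over tub (array([-0.3881, -0.2664, -0.026 ]), np.float64(-0.4178))
```

Request:
jog_arm(delta_pos=[[-0.45,-0.263,-0.027],[-0.45,-0.263,-0.027],[-0.45,-0.263,-0.027],[-0.45,-0.263,-0.027],[-0.45,-0.263,-0.027],[-0.45,-0.263,-0.027],[-0.45,-0.263,-0.027],[-0.45,-0.263,-0.027],[-0.45,-0.263,-0.027],[-0.45,-0.263,-0.027],[-0.45,-0.263,-0.027],[-0.45,-0.263,-0.027],[-0.45,-0.263,-0.027],[-0.45,-0.263,-0.027],[-0.45,-0.263,-0.027],[-0.45,-0.263,-0.027]], twist=[-0.41,-0.41,-0.41,-0.41,-0.41,-0.41,-0.41,-0.41,-0.41,-0.41,-0.41,-0.41,-0.41,-0.41,-0.41,-0.41], hand=[0,0,0,0,0,0,0,0,0,0,0,0,0,0,0,0])

```text
time_s: 1.7
eef_pos: [0.5575, 0.1494, 0.4316]
orientation: [-0.009, -3.141, -0.0]
ft_force: [-1.1, -0.4, -0.2]
opening: 0.0853
grasp_force: 0.0
```

Run:
```python
from h import *
s=env.get_obs(); t,M=tool(s); print(t,M.round(3),s["q"].round(2))
im,c=save("wrist","w1")
for nm,lo,hi in(("red",(0,130,60),(8,255,255)),("red2",(172,130,60),(180,255,255)),("green",(45,80,40),(85,255,255)),("blue",(95,100,40),(130,255,255))):
    for k in blobs(im,lo,hi,60): 
        r=cv2.minAreaRect(k); print(nm,np.round(r[0]),np.round(r[1]),round(r[2]),[np.round(cast("wrist",r[0],z,c)[0],3)[:2] for z in(.09,.128,.148)])
```

```text
[0.55751382 0.14939992 0.43162046] [[-1.     0.006 -0.   ]
 [ 0.006  1.     0.   ]
 [ 0.     0.    -1.   ]] [ 0.14  0.09  1.7   0.    1.35 -1.42]
red [324. 246.] [55.  7.] 73 [array([0.581, 0.153]), array([0.57 , 0.152]), array([0.564, 0.152])]
red [ 59. 309.] [22. 10.] 58 [array([ 0.638, -0.083]), array([ 0.62 , -0.054]), array([ 0.61 , -0.039])]
red [546. 476.] [ 6. 30.] 90 [array([0.828, 0.378]), array([0.786, 0.35 ]), array([0.764, 0.336])]
red [  7. 181.] [20. 10.] 27 [array([ 0.525, -0.102]), array([ 0.52 , -0.071]), array([ 0.518, -0.055])]
red [312. 197.] [14.  6.] 79 [array([0.539, 0.143]), array([0.533, 0.144]), array([0.53 , 0.144])]
blue [120.  78.] [30. 11.] 66 [array([ 0.449, -0.   ]), array([0.453, 0.018]), array([0.456, 0.028])]
blue [ 11. 286.] [17. 43.] 9 [array([ 0.616, -0.12 ]), array([ 0.6  , -0.087]), array([ 0.592, -0.069])]
```

View pics/w1.png

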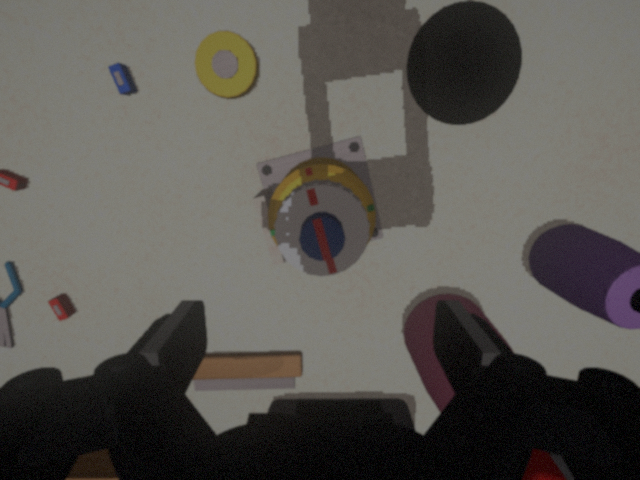

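The wrist view shows the cap centred at (322,232) with its stripe from (311,190) to (333,272), the red mark at (308,172) and green marks at (371,207) and (272,231). The coaster is at (463,62).

Run:
```python
from h import *
im=cv2.imread("pics/w1.png"); c=cam("wrist")
h=cv2.cvtColor(im,cv2.COLOR_BGR2HSV)
def cen(lo,hi,x0,y0,x1,y1,z,nm):
    m=np.zeros(h.shape[:2],np.uint8); m[y0:y1,x0:x1]=cv2.inRange(h,np.array(lo),np.array(hi))[y0:y1,x0:x1]
    p=cv2.findNonZero(m)
    if p is None: print(nm,"none");return
    p=p[:,0]; w=p.mean(0); X=cast("wrist",w,z,c)[0]; print(nm,len(p),w.round(1),X.round(4)); return X
g1=cen((40,90,40),(90,255,255),360,190,385,240,.09,"gR"); g2=cen((40,90,40),(90,255,255),260,215,285,245,.09,"gL")
r=cen((0,130,60),(8,255,255),300,160,316,181,.09,"rmark")
a=cen((0,130,60),(8,255,255),300,186,322,208,.128,"stripe near")
b=cen((0,130,60),(8,255,255),325,258,340,276,.128,"stripe far")
for p,q,o in((g2,g1,-90),(a,b,0)): print("ang",np.degrees(np.arctan2(*(q-p)[1::-1]))+o,"mid",(p+q)/2)
k=cen((95,60,30),(130,255,255),295,205,350,268,.148,"knob")
for nm,x0,y0,x1,y1 in(("coaster",400,0,530,130),):
    m=np.zeros(h.shape[:2],np.uint8); m[y0:y1,x0:x1]=(h[y0:y1,x0:x1,2]<50)*255
    k=max(cv2.findContours(m,0,1)[0],key=cv2.contourArea); P=cast("wrist",k[:,0],.003,c)[:,:2]
    q=cv2.minEnclosingCircle(P.astype(np.float32)); print(nm,q)
k=blobs(im,(20,100,60),(32,255,255),300)
for q in k: print("yel",cv2.boundingRect(q))
```

```text
gR 20 [370.6 207.5] [0.5489 0.191  0.09  ]
gL 6 [272.5 232. ] [0.5692 0.1095 0.09  ]
rmark 33 [308.7 171. ] [0.5189 0.1405 0.09  ]
stripe near 77 [312.  196.8] [0.5333 0.1438 0.128 ]
stripe far 57 [330.1 264.1] [0.5844 0.1568 0.128 ]
ang 13.99681547949065 mid [0.55904643 0.15027681 0.09      ]
ang 14.276596457829529 mid [0.55884229 0.15026152 0.128     ]
knob 1017 [322.3 236.7] [0.5574 0.1509 0.148 ]
coaster ((0.4285045266151428, 0.2870621383190155), 0.054170072078704834)
yel (195, 31, 63, 67)
yel (269, 158, 104, 65)
```

Request:
jog_arm(delta_pos=[[-0.0015,0.0006,0.04],[-0.0015,0.0006,0.08],[-0.0015,0.0006,0.08],[-0.0015,0.0006,0.08],[-0.0015,0.0006,0.09],[-0.0015,0.0006,0.1],[-0.0015,0.0006,0.11],[-0.0015,0.0006,0.12],[-0.0015,0.0006,0.126],[-0.0015,0.0006,0.126],[-0.0015,0.0006,0.126],[-0.0015,0.0006,0.126],[-0.0015,0.0006,0.126],[-0.0015,0.0006,0.126],[-0.0015,0.0006,0.126],[-0.0015,0.0006,0.126],[-0.0015,0.0006,0.126],[-0.0015,0.0006,0.126],[-0.0015,0.0006,0.126],[-0.0015,0.0006,0.126]], twist=[1.05,1.05,1.05,1.05,1.05,1.05,1.05,1.05,1.05,1.05,1.05,1.05,1.05,1.05,1.05,1.05,1.05,1.05,1.05,1.05], hand=[0,0,0,0,0,0,0,0,0,0,0,0.2,0.4,0.5,0.6,0.7,0.8,1,1,1], squeeze=40)

```text
time_s: 3.75
eef_pos: [0.56, 0.1489, 0.3063]
orientation: [1.585, 2.712, 0.001]
ft_force: [0.3, 1.5, 3.5]
opening: 0.0303
grasp_force: 39.8
```

Request:
jog_arm(delta_pos=[[0,0,0],[0,0,0],[0,0,0.001],[0,0,0.002],[0,0,0.003],[0,0,0.004],[0,0,0.004],[0,0,0.004]], twist=[0,0,0,0,0,0,0,0], hand=[1,1,1,1,1,1,1,1], squeeze=90)

```text
time_s: 4.55
eef_pos: [0.5601, 0.149, 0.304]
orientation: [1.585, 2.712, 0.001]
ft_force: [-3.2, -1.0, 11.8]
opening: 0.0288
grasp_force: 88.8
```

Request:
jog_arm(delta_pos=[[0,0,0.001],[0,0,0.002],[0,0,0.003],[0,0,0.003],[0,0,0.003],[0,0,0.003]], twist=[0,0,0,0,0,0], hand=[1,1,1,1,1,1])

```text
time_s: 5.15
eef_pos: [0.5601, 0.149, 0.3016]
orientation: [1.585, 2.712, 0.001]
ft_force: [-4.1, -0.4, 14.2]
opening: 0.0288
grasp_force: 89.0
```

Request:
jog_arm(delta_pos=[[0,0,0.001],[0,0,0.001],[0,0,0.001],[0,0,0.001],[0,0,0.001],[0,0,0.001],[0,0,0.001],[0,0,0.001],[0,0,0.001],[0,0,0.001],[0,0,0.001],[0,0,0.001],[0,0,0.001],[0,0,0.001],[0,0,0.001],[0,0,0.001],[0,0,0.001]], twist=[0,0,-0.1,-0.2,-0.3,-0.4,-0.5,-0.6,-0.7,-0.8,-0.9,-1.0,-1.1,-1.2,-1.27,-1.27,-1.27], hand=[1,1,1,1,1,1,1,1,1,1,1,1,1,1,1,1,1])

```text
time_s: 6.85
eef_pos: [0.5616, 0.1498, 0.3019]
orientation: [-0.332, 3.117, 0.003]
ft_force: [-1.2, 1.4, 13.5]
opening: 0.0288
grasp_force: 89.4
```

Run:
```python
from h import *
t,M=tool(); print(t,np.degrees(np.arctan2(M[1,1],M[0,1])),env.get_obs()["moment"],env.get_obs()["q"].round(2)); save("scene","s1"); 
im=cv2.imread("pics/s1.png")[130:250,280:420]; cv2.imwrite("pics/s1c.png",cv2.resize(im,None,fx=5,fy=5))
```

```text
[0.56157005 0.14978162 0.3018611 ] 102.1587540978648 [0.41392786 0.1743118  0.01591927] [ 0.14  0.23  1.8   0.    1.1  -1.64]
```

View pics/s1c.png

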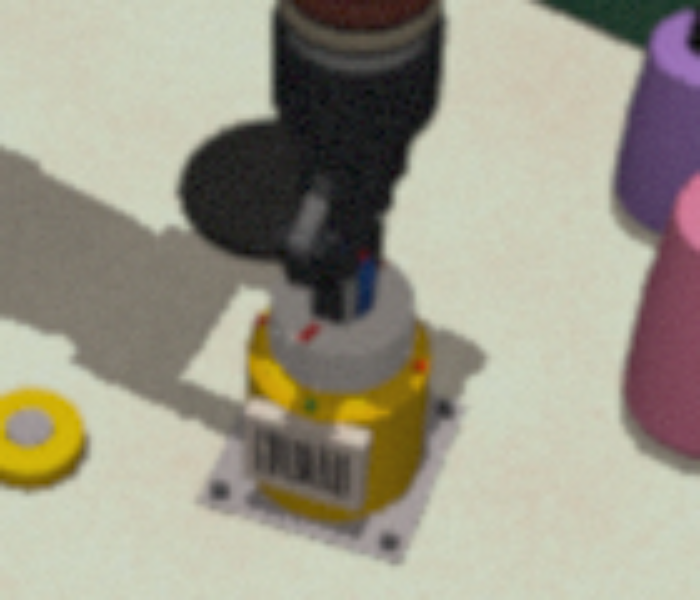

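The crop shows the stripe turned off the red marks, round towards the green mark by the barcode (310,333), so the cap has turned. Now I lift it slowly.

Request:
jog_arm(delta_pos=[[0,0,-0.003],[0,0,-0.006],[0,0,-0.01],[0,0,-0.015],[0,0,-0.02],[0,0,-0.03],[0,0,-0.04],[0,0,-0.06],[0,0,-0.08],[0,0,-0.1],[0,0,-0.1]], twist=[0,0,0,0,0,0,0,0,0,0,0], hand=[1,1,1,1,1,1,1,1,1,1,1])

```text
time_s: 8.0
eef_pos: [0.5606, 0.1487, 0.4015]
orientation: [-0.332, 3.118, -0.001]
ft_force: [0.5, 0.6, 0.2]
opening: 0.0286
grasp_force: 89.4
```

Run:
```python
from h import *
s=env.get_obs(); t,M=tool(s); print(t,s["ft_force"]); 
# lateral offset of tool vs tub when held
print(to([.4285,.287,t[2]],None)); save("scene","s2"); save("top","t2")
im=cv2.imread("pics/s2.png")[80:260,250:450]; cv2.imwrite("pics/s2c.png",cv2.resize(im,None,fx=3,fy=3))
```

```text
[0.56061185 0.1486516  0.40150627] [0.46471039 0.61508571 0.21207837]
(array([ 0.1   ,  0.1631, -0.0008]), np.int64(0))
```

View pics/s2c.png

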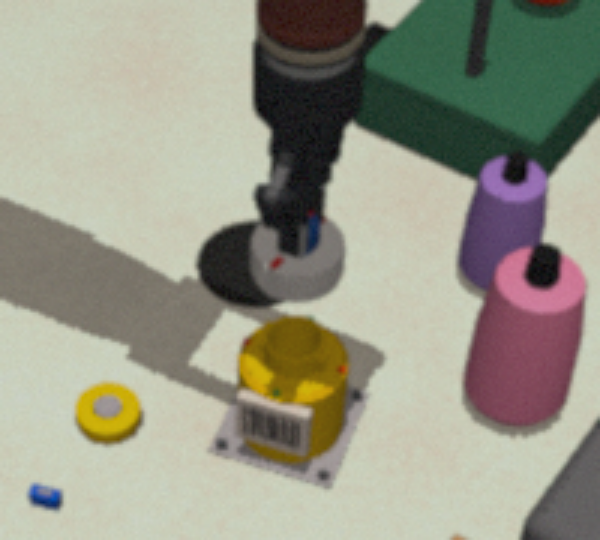

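The cap is held level above the open tub. Next I place it on the coaster.

Request:
jog_arm(delta_pos=[[0.025,0.04,0],[0.05,0.08,0],[0.075,0.12,0],[0.1,0.163,0],[0.1,0.163,0],[0.1,0.163,0.04],[0.1,0.163,0.08],[0.1,0.163,0.12],[0.1,0.163,0.15],[0.1,0.163,0.17],[0.1,0.163,0.18],[0.1,0.163,0.184],[0.1,0.163,0.187],[0.1,0.163,0.188],[0.1,0.163,0.189],[0.1,0.163,0.19],[0.1,0.163,0.19]], twist=[0,0,0,0,0,0,0,0,0,0,0,0,0,0,0,0,0], hand=[1,1,1,1,1,1,1,1,1,1,1,1,1,1,1,1,1])

```text
time_s: 9.8
eef_pos: [0.4285, 0.2875, 0.2105]
orientation: [-0.333, 3.122, -0.0]
ft_force: [-3.6, -3.3, 9.3]
opening: 0.0283
grasp_force: 90.7
```

Request:
jog_arm(delta_pos=[[0,0,0],[0,0,0],[0,0,0],[0,0,0],[0,0,-0.02],[0,0,-0.06],[0,0,-0.1],[0,0,-0.15],[0,0,-0.2],[-0.01,-0.045,-0.2],[-0.02,-0.09,-0.2],[-0.093,-0.47,-0.2],[-0.093,-0.47,-0.2],[-0.093,-0.47,-0.2],[-0.093,-0.47,-0.2],[-0.093,-0.47,-0.2],[-0.093,-0.47,-0.2],[-0.093,-0.47,-0.2],[-0.093,-0.47,-0.2],[-0.093,-0.47,-0.2]], twist=[0,0,0,0,0,0,0,0,0,0,0,0.2,0.2,0.2,0.2,0.2,0.2,0.2,0.2,0.2], hand=[0.6,0.3,0,0,0,0,0,0,0,0,0,0,0,0,0,0,0,0,0,0])

```text
time_s: 11.8
eef_pos: [0.6184, -0.1573, 0.4071]
orientation: [-0.011, 3.141, -0.003]
ft_force: [-0.1, 1.0, 0.7]
opening: 0.0851
grasp_force: 0.0
```

```bash
cat >> h.py <<'E'
def reds(n,amax=0.004,z=.016,lo=(0,120,50),hi=(9,255,255)):
    im,c=save(n,n+"_last"); out=[]
    for k in blobs(im,lo,hi,20):
        r=cv2.minAreaRect(k); b=cast(n,cv2.boxPoints(r),z,c)[:,:2]; e=[b[1]-b[0],b[2]-b[1]]; L=[np.linalg.norm(v) for v in e]; v=e[int(np.argmax(L))]
        out.append((b.mean(0),max(L),min(L),np.degrees(np.arctan2(v[1],v[0]))%180,np.round(r[0])))
    return out
E
python3 - <<'E'
from h import *
s=env.get_obs(); print(tool(s)[0],s["opening"],s["q"].round(2))
for r in reds("wrist"): print([np.round(v,3) for v in r])
for r in reds("top"): print("top",[np.round(v,3) for v in r])
E
```

```text
[ 0.61843323 -0.15731697  0.4070885 ] 0.08509068472025529 [-0.36  0.24  1.58 -0.    1.32 -1.94]
[array([ 0.534, -0.167]), np.float64(0.024), np.float64(0.01), np.float64(64.989), array([310., 113.])]
[array([ 0.674, -0.14 ]), np.float64(0.026), np.float64(0.011), np.float64(18.75), array([337., 261.])]
[array([ 0.533, -0.437]), np.float64(0.021), np.float64(0.007), np.float64(178.477), array([  8., 110.])]
[array([ 0.55 , -0.441]), np.float64(0.013), np.float64(0.012), np.float64(90.396), array([  7., 129.])]
top [array([ 0.257, -0.122]), np.float64(0.547), np.float64(0.267), np.float64(163.197), array([362., 378.])]
top [array([ 0.68, -0.24]), np.float64(0.402), np.float64(0.22), np.float64(160.626), array([404., 199.])]
top [array([ 0.792, -0.293]), np.float64(0.16), np.float64(0.139), np.float64(69.083), array([423., 153.])]
top [array([ 0.637, -0.352]), np.float64(0.401), np.float64(0.041), np.float64(161.229), array([450., 215.])]
top [array([0.856, 0.393]), np.float64(0.062), np.float64(0.053), np.float64(61.656), array([150., 135.])]
top [array([0.504, 0.731]), np.float64(0.076), np.float64(0.039), np.float64(3.613), array([  8., 278.])]
```

View pics/wrist_last.png

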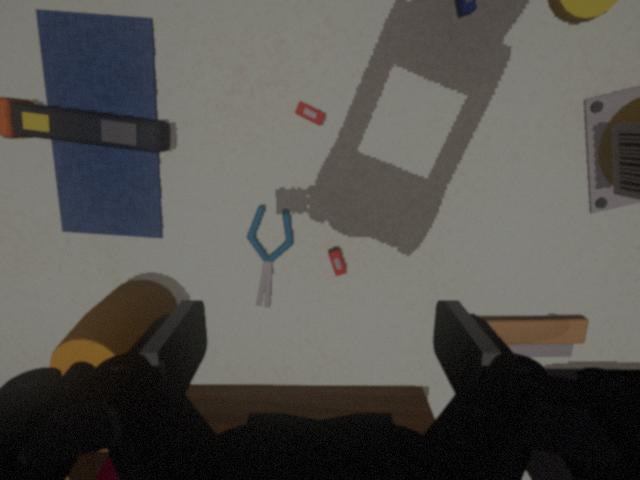

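The wrist view shows red A at (310,113) and red B at (337,261), both matching the given size. The snips handle sits about 45 mm beside B, so I'll approach B with the fingers half closed.

Request:
jog_arm(delta_pos=[[0.04,-0.005,0.03],[0.084,-0.01,0.07],[0.0845,-0.01,0.11],[0.0845,-0.01,0.13],[0.0845,-0.01,0.13],[0.0845,-0.01,0.13],[0.0845,-0.01,0.13],[0.0845,-0.01,0.13],[0.0845,-0.01,0.13],[0.0845,-0.01,0.13],[0.0845,-0.01,0.13],[0.0845,-0.01,0.13],[0.0845,-0.01,0.13],[0.0845,-0.01,0.15],[0.0845,-0.01,0.17],[0.0845,-0.01,0.19],[0.0845,-0.01,0.2],[0.0845,-0.01,0.2],[0.0845,-0.01,0.2],[0.0845,-0.01,0.2]], twist=[2.01,2.01,2.01,2.01,2.01,2.01,2.01,2.01,2.01,2.01,2.01,2.01,2.01,2.01,2.01,2.01,2.01,2.01,2.01,2.01], hand=[0,0,0,0,0,0,0,0,0,0,0.3,0.5,0.5,0.5,0.5,0.5,0.5,0.5,0.5,0.5])

```text
time_s: 13.9
eef_pos: [0.5338, -0.1637, 0.209]
orientation: [2.64, 1.7, 0.002]
ft_force: [-0.7, -0.1, -0.1]
opening: 0.0424
grasp_force: 0.0
```

Run:
```python
from h import *
s=env.get_obs(); print(tool(s)[0],s["opening"],s["q"].round(2))
for r in reds("wrist"): print([np.round(v,3) for v in r])
print(to([.534,-.167,.177],155))
```

```text
[ 0.53380184 -0.16372505  0.20902641] 0.04237434674030796 [-0.42  0.33  1.89  0.    0.92  0.  ]
[array([ 0.674, -0.139]), np.float64(0.026), np.float64(0.014), np.float64(18.573), array([615.,  98.])]
[array([ 0.535, -0.165]), np.float64(0.029), np.float64(0.011), np.float64(66.253), array([324., 288.])]
(array([-0.0028,  0.0014,  0.0321]), np.float64(0.0096))
```

Request:
jog_arm(delta_pos=[[-0.002,0.002,0.015],[-0.002,0.002,0.025],[-0.002,0.002,0.032],[-0.002,0.002,0.032],[-0.002,0.002,0.032],[-0.002,0.002,0.032],[-0.002,0.002,0.032],[-0.002,0.002,0.032],[-0.002,0.002,0.032],[-0.002,0.002,0.01],[-0.002,0.002,-0.04],[-0.002,0.002,-0.08],[-0.002,0.002,-0.12]], twist=[0,0,0,0,0,0,0,0,0,0,0,0,0], hand=[0.5,0.5,0.5,0.7,0.8,0.9,1,1,1,1,1,1,1], squeeze=40)

```text
time_s: 15.25
eef_pos: [0.5339, -0.1663, 0.3295]
orientation: [2.641, 1.7, 0.0]
ft_force: [0.3, 0.5, 0.2]
opening: 0.0106
grasp_force: 42.4
```

Run:
```python
from h import *
t,M=tool(); print(t,to([.559,.150,.33]),M[:,:2].round(3))
```

```text
[ 0.5339404  -0.16629285  0.32949591] (array([ 0.2983, -0.1082, -0.0006]), np.int64(0)) [[ 0.414  0.91 ]
 [ 0.91  -0.414]
 [-0.     0.001]]
```

Request:
jog_arm(delta_pos=[[0.045,-0.016,0],[0.09,-0.033,0],[0.135,-0.049,0],[0.18,-0.065,0],[0.225,-0.082,0],[0.27,-0.098,0],[0.298,-0.108,0],[0.298,-0.108,0],[0.298,-0.108,0.02],[0.298,-0.108,0.037],[0.298,-0.108,0.037],[0.298,-0.108,0.037],[0.298,-0.108,0.037]], twist=[0,0,0,0,0,0,0,0,0,0,0,0,0], hand=[1,1,1,1,1,1,1,1,1,1,1,1,1])

```text
time_s: 16.55
eef_pos: [0.5598, 0.1491, 0.2918]
orientation: [2.641, 1.699, 0.003]
ft_force: [-0.5, -0.3, 0.0]
opening: 0.0106
grasp_force: 42.4
```

Request:
jog_arm(delta_pos=[[0,0,0],[0,0,0],[0,0,0],[0,0,0],[0,0,-0.03],[0,0,-0.06],[-0.216,0.223,-0.06],[-0.216,0.223,-0.06],[-0.216,0.223,-0.06],[-0.216,0.223,-0.06],[-0.216,0.223,-0.06],[-0.216,0.223,-0.06],[-0.216,0.223,-0.06],[-0.216,0.223,-0.02],[-0.216,0.223,0.03],[-0.216,0.223,0.07],[-0.216,0.223,0.08],[-0.216,0.223,0.08],[-0.216,0.223,0.08]], twist=[0,0,0,0,0,0,0.8,0.8,0.8,0.8,0.8,0.8,0.8,0.8,0.8,0.8,0.8,0.8,0.8], hand=[0.7,0.5,0.5,0.5,0.5,0.5,0.5,0.5,0.5,0.5,0.5,0.5,0.5,0.5,0.5,0.5,0.5,0.5,0.5])

```text
time_s: 18.45
eef_pos: [0.674, -0.1394, 0.2131]
orientation: [3.094, 0.538, 0.005]
ft_force: [0.6, -0.3, 1.2]
opening: 0.0429
grasp_force: 0.0
```

Run:
```python
from h import *
s=env.get_obs(); print(tool(s)[0],s["opening"],s["q"].round(2))
R_=reds("wrist")
for r in R_: print([np.round(v,3) for v in r])
r=min(R_,key=lambda r:np.hypot(*(r[0]-[.674,-.14]))); print(to([*r[0],.177],r[3]+90))
```

```text
[ 0.67395751 -0.13937508  0.21306635] 0.04293851224600585 [-0.31  0.55  1.56  0.    1.03  0.92]
[array([ 0.642, -0.098]), np.float64(0.017), np.float64(0.004), np.float64(171.746), array([216., 314.])]
(array([-0.0163, -0.0497,  0.0369]), np.float64(0.4883))
```

View pics/wrist_last.png

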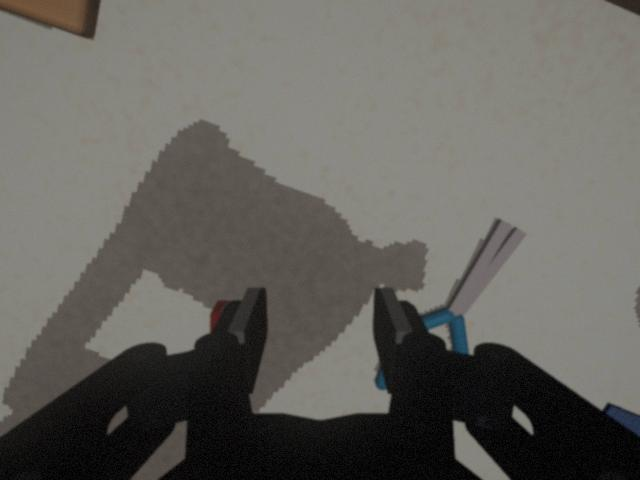

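The view shows the red block was knocked aside: it's at (220,320), half hidden by the left finger. I'll rise and look again.

Request:
jog_arm(delta_pos=[[0,0,-0.05],[0,0,-0.1],[-0.04,-0.02,-0.14],[-0.08,-0.04,-0.14],[-0.08,-0.04,-0.14],[-0.08,-0.04,-0.14]], twist=[0,0,0,0,0,0], hand=[0.5,0.5,0.5,0.5,0.5,0.5])

```text
time_s: 19.1
eef_pos: [0.5833, -0.1284, 0.3539]
orientation: [3.093, 0.537, 0.007]
ft_force: [-0.1, -0.6, 0.1]
opening: 0.0425
grasp_force: 0.0
```

Run:
```python
from h import *
s=env.get_obs(); print(tool(s)[0],s["opening"],s["q"].round(2))
for r in reds("wrist"):
    print([np.round(v,3) for v in r],to([*r[0],.24],r[3]+90))
```

```text
[ 0.58330978 -0.12841478  0.35386755] 0.04254405695516276 [-0.33  0.2   1.73  0.    1.2   0.89]
[array([ 0.631, -0.104]), np.float64(0.025), np.float64(0.011), np.float64(15.101), array([310., 151.])] (array([ 0.0518, -0.0081,  0.1139]), np.float64(0.0802))
```

Request:
jog_arm(delta_pos=[[0.04,-0.006,0.02],[0.052,-0.008,0.06],[0.052,-0.008,0.1],[0.052,-0.008,0.13],[0.052,-0.008,0.155],[0.052,-0.008,0.17],[0.052,-0.008,0.177],[0.052,-0.008,0.177],[0.052,-0.008,0.177],[0.052,-0.008,0.177],[0.052,-0.008,0.177],[0.052,-0.008,0.177],[0.052,-0.008,0.177],[0.052,-0.008,0.177],[0.052,-0.008,0.15],[0.052,-0.008,0.1],[0.052,-0.008,0.05],[0.052,-0.008,0.025]], twist=[0.08,0.08,0.08,0.08,0.08,0.08,0.08,0.08,0.08,0.08,0.08,0.08,0.08,0.08,0.08,0.08,0.08,0.08], hand=[0.5,0.5,0.5,0.5,0.5,0.5,0.5,0.5,0.5,0.7,0.8,0.9,1,1,1,1,1,1])

```text
time_s: 20.95
eef_pos: [0.6313, -0.1039, 0.3308]
orientation: [3.112, 0.413, 0.01]
ft_force: [1.6, -0.4, 0.3]
opening: 0.011
grasp_force: 41.0
```

Run:
```python
from h import *
t,M=tool(); print(t,to([.559,.150,.33],5),M[:,:2].round(3),env.get_obs()["q"].round(2))
```

```text
[ 0.63132969 -0.10389309  0.33083954] (array([-3.60e-03, -2.64e-01, -1.00e-04]), np.float64(-1.3942)) [[ 0.965  0.261]
 [ 0.261 -0.965]
 [ 0.006  0.004]] [-0.27  0.31  1.64  0.    1.18  1.03]
```

Request:
jog_arm(delta_pos=[[-0.001,-0.045,0],[-0.001,-0.09,0],[-0.002,-0.135,0],[-0.003,-0.18,0],[-0.003,-0.225,0],[-0.0036,-0.264,0],[-0.0036,-0.264,0],[-0.0036,-0.264,0],[-0.0036,-0.264,0.02],[-0.0036,-0.264,0.038],[-0.0036,-0.264,0.038],[-0.0036,-0.264,0.038],[-0.0036,-0.264,0.038]], twist=[0,0,0,0,0,0,0,0,0,0,0,0,0], hand=[1,1,1,1,1,1,1,1,1,1,1,1,1])

```text
time_s: 22.25
eef_pos: [0.5587, 0.1496, 0.2888]
orientation: [3.114, 0.411, 0.003]
ft_force: [0.0, 0.4, 0.4]
opening: 0.0106
grasp_force: 41.0
```

Request:
jog_arm(delta_pos=[[0,0,0],[0,0,0],[0,0,0],[0,0,0],[0,0,-0.03],[0,0,-0.07],[0,0,-0.11],[0,0,-0.14],[0,0,-0.14],[0,0,-0.14],[0,0,-0.14],[0,0,-0.14],[0,0,-0.14]], twist=[0,0,0,0,0,0,-0.96,-0.96,-0.96,-0.96,-0.96,-0.96,-0.96], hand=[0.7,0.5,0.5,0.4,0.2,0,0,0,0,0,0,0,0])

```text
time_s: 23.55
eef_pos: [0.5578, 0.1504, 0.4278]
orientation: [2.568, 1.81, 0.0]
ft_force: [-0.2, -0.1, 0.2]
opening: 0.0851
grasp_force: 0.0
```

Run:
```python
from h import *
s=env.get_obs(); print(tool(s)[0],s["opening"],s["q"].round(2))
save("wrist","w3")
for r in reds("top"): 
    if r[1]<.1: print("top",[np.round(v,3) for v in r])
a=cv2.imread("pics/w3.png"); b=cv2.imread("pics/top_last.png")[100:340,130:520]
cv2.imwrite("pics/mix.png",np.vstack([cv2.resize(a,(480,360)),cv2.resize(b,(480,240))]))
```

```text
[0.55776066 0.1503952  0.42778561] 0.08512693538089008 [ 0.14  0.1   1.7  -0.    1.34  0.48]
top [array([0.504, 0.731]), np.float64(0.076), np.float64(0.039), np.float64(3.613), array([  8., 278.])]
top [array([0.857, 0.392]), np.float64(0.061), np.float64(0.05), np.float64(67.589), array([150., 135.])]
top [array([ 0.043, -0.081]), np.float64(0.044), np.float64(0.023), np.float64(26.148), array([348., 472.])]
```

View pics/mix.png

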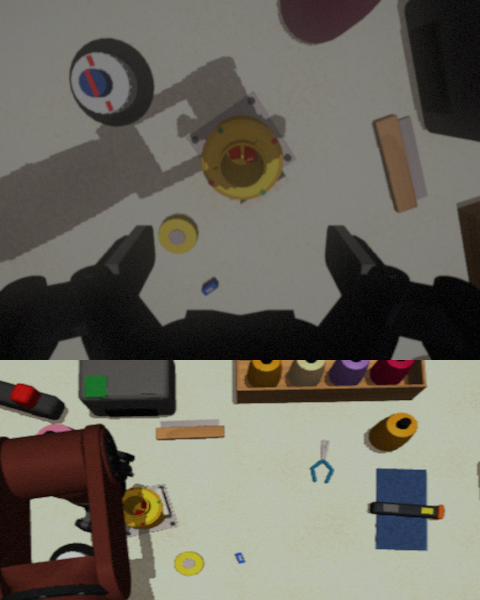

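The mosaic shows both reds inside the tub mouth (240,155), no reds left on the bench, and the cap upright on the coaster (95,82).

Run:
```python
from h import *
im=cv2.imread("pics/w3.png"); c=cam("wrist"); h=cv2.cvtColor(im,cv2.COLOR_BGR2HSV)
m=np.zeros(h.shape[:2],np.uint8); m[40:180,60:230]=(cv2.inRange(h,np.array((95,60,30)),np.array((130,255,255))))[40:180,60:230]
k=max(cv2.findContours(cv2.morphologyEx(m,3,np.ones((9,9))),0,1)[0],key=cv2.contourArea); e=cv2.fitEllipse(k); print(e,[cast("wrist",e[0],z,c)[0].round(4) for z in(.042,.052)])
r=cv2.inRange(h,np.array((0,120,50)),np.array((9,255,255)))|cv2.inRange(h,np.array((172,120,50)),np.array((180,255,255)))
q=[k for k in cv2.findContours(r[40:180,60:230],0,1)[0] if cv2.contourArea(k)>15]
P=[]
for k in q: u=k[:,0].mean(0)+[60,40]; P.append((u,cast("wrist",u,.032,c)[0][:2])); print(u,P[-1][1].round(4),cv2.contourArea(k))
# stripe end pieces on the disc: farthest pair
P.sort(key=lambda p:p[0][1]); d=P[-1][1]-P[0][1]; print("stripe",np.degrees(np.arctan2(d[1],d[0]))%180,(P[-1][1]+P[0][1])/2,np.linalg.norm(d))
t,M=tool(); print(M[:,:2].round(3),to([.4285,.287,.3]))
```

```text
((125.59107208251953, 110.42351531982422), (33.55210494995117, 41.311946868896484), 107.38934326171875) [array([0.4255, 0.2887, 0.042 ]), array([0.4299, 0.2867, 0.052 ])]
[145.5        140.96428571] [0.4259 0.2607] 42.0
[122.05194805 110.25974026] [0.4182 0.292 ] 212.5
[120.24137931  80.68965517] [0.4285 0.3147] 50.5
stripe 87.23980983842023 [0.42715396 0.28772514] 0.05407820735104845
[[ 0.34  0.94]
 [ 0.94 -0.34]
 [-0.   -0.  ]] (array([ 0.0845, -0.168 ,  0.1277]), np.int64(0))
```

Request:
jog_arm(delta_pos=[[0.022,-0.043,0],[0.042,-0.085,0],[0.064,-0.127,0],[0.084,-0.169,0],[0.084,-0.169,0.04],[0.084,-0.169,0.08],[0.084,-0.169,0.12],[0.084,-0.169,0.16],[0.084,-0.169,0.19],[0.084,-0.169,0.21],[0.084,-0.169,0.216],[0.084,-0.169,0.216],[0.084,-0.169,0.216],[0.084,-0.169,0.216],[0.084,-0.169,0.216],[0.084,-0.169,0.216],[0.084,-0.169,0.216],[0.084,-0.169,0.216],[0.084,-0.169,0.216],[0.084,-0.169,0.216]], twist=[0,0,0,0,0,0,0,0,0,0,0,0,0,0,0,0,0,0,0,0], hand=[0,0,0,0,0,0,0,0,0,0,0,0,0.2,0.4,0.6,0.7,0.8,1,1,1], squeeze=90)

```text
time_s: 25.65
eef_pos: [0.4283, 0.2871, 0.2134]
orientation: [2.571, 1.804, 0.004]
ft_force: [-0.5, 0.2, 5.6]
opening: 0.0286
grasp_force: 88.4
```

Request:
jog_arm(delta_pos=[[0,0,-0.01],[0,0,-0.04],[0,0,-0.08],[0,0,-0.12],[0,0,-0.16],[0,0,-0.187],[-0.02,0.04,-0.187],[-0.04,0.081,-0.187],[-0.06,0.121,-0.187],[-0.08,0.16,-0.187],[-0.0843,0.17,-0.187],[-0.0843,0.17,-0.187],[-0.0843,0.17,-0.16],[-0.0843,0.17,-0.135],[-0.0843,0.17,-0.12],[-0.0843,0.17,-0.115],[-0.0843,0.17,-0.115],[-0.0843,0.17,-0.115]], twist=[0,0,0,0,0,0,0,0,0,0,0,0,0,0,0,0,0,0], hand=[1,1,1,1,1,1,1,1,1,1,1,1,1,1,1,1,1,1])

```text
time_s: 27.45
eef_pos: [0.559, 0.1502, 0.328]
orientation: [2.57, 1.805, 0.003]
ft_force: [0.4, 0.9, -0.4]
opening: 0.0279
grasp_force: 89.1
```

Run:
```python
from h import *
s=env.get_obs(); t,M=tool(s); print(t,np.degrees(np.arctan2(M[1,1],M[0,1])),M[:,:2].round(3),to([.5593,.150,.325]))
save("scene","s4"); a=cv2.imread("pics/s4.png")[130:250,280:420]; cv2.imwrite("pics/s4c.png",cv2.resize(a,None,fx=5,fy=5))
```

```text
[0.55902529 0.15019889 0.32795722] -19.847257776313004 [[ 0.34   0.941]
 [ 0.941 -0.34 ]
 [ 0.001  0.002]] (array([-0.0001,  0.0003,  0.003 ]), np.int64(0))
```

View pics/s4c.png

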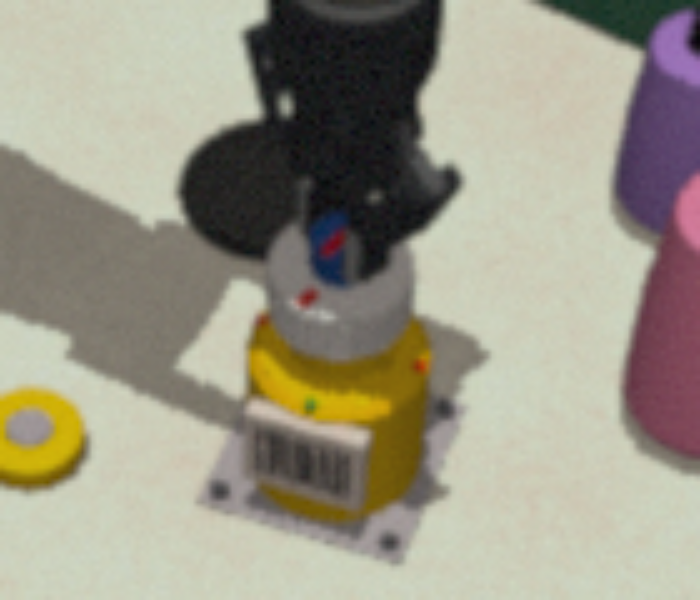

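The cap hovers centred over the neck, with its stripe at the open angle. Lowering now.

Request:
jog_arm(delta_pos=[[0,0,0.004],[0,0,0.008],[0,0,0.011],[0,0,0.014],[0,0,0.017],[0,0,0.019],[0,0,0.02],[0,0,0.021],[0,0,0.021]], twist=[0,0,0,0,0,0,0,0,0], hand=[1,1,1,1,1,1,1,1,1])

```text
time_s: 28.4
eef_pos: [0.5593, 0.15, 0.3084]
orientation: [2.571, 1.805, 0.002]
ft_force: [-3.5, -0.2, 10.5]
opening: 0.028
grasp_force: 89.9
```

Request:
jog_arm(delta_pos=[[0,0,0.002],[0,0,0.004],[0,0,0.005],[0,0,0.005],[0,0,0.005]], twist=[0,0,0,0,0], hand=[1,1,1,1,1])

```text
time_s: 28.9
eef_pos: [0.5594, 0.15, 0.3042]
orientation: [2.571, 1.804, 0.002]
ft_force: [-4.6, 1.1, 14.5]
opening: 0.0279
grasp_force: 90.1
```

Request:
jog_arm(delta_pos=[[0,0,0.0005],[0,0,0.0005],[0,0,0.0005],[0,0,0.0005],[0,0,0.0005],[0,0,0.0005],[0,0,0.0005],[0,0,0.0005],[0,0,0.0005],[0,0,0.0005],[0,0,0.0005],[0,0,0.0005],[0,0,0.0005],[0,0,0.0005],[0,0,0.0005],[0,0,0.0005]], twist=[0.1,0.2,0.3,0.4,0.5,0.6,0.7,0.8,0.9,1.0,1.1,1.18,1.23,1.26,1.27,1.27], hand=[1,1,1,1,1,1,1,1,1,1,1,1,1,1,1,1])

```text
time_s: 30.5
eef_pos: [0.5606, 0.15, 0.3047]
orientation: [-3.14, 0.072, -0.01]
ft_force: [-2.1, 0.3, 12.9]
opening: 0.0283
grasp_force: 90.4
```

Run:
```python
from h import *
s=env.get_obs(); t,M=tool(s); print(t,np.degrees(np.arctan2(M[1,1],M[0,1])),s["moment"].round(2),s["ft_force"].round(1),s["q"].round(2))
```

```text
[0.56063204 0.15002177 0.30473195] -92.61503548240911 [0.   0.24 0.11] [-2.1  0.3 12.9] [ 0.14  0.23  1.8  -0.    1.11  1.76]
```

Request:
jog_arm(delta_pos=[[0,0,0.0015],[0,0,0.0015],[0,0,0.0015],[0,0,0.0015],[0,0,0.0015]], twist=[0,0.03,0.06,0.08,0.08], hand=[1,1,1,1,1])

```text
time_s: 31.0
eef_pos: [0.5606, 0.15, 0.3035]
orientation: [-3.134, 0.197, -0.01]
ft_force: [-2.3, 0.6, 14.5]
opening: 0.0283
grasp_force: 90.6
```

Run:
```python
from h import *
s=env.get_obs(); t,M=tool(s); print(t,np.degrees(np.arctan2(M[1,1],M[0,1])),s["moment"].round(2),s["ft_force"].round(1))
```

```text
[0.56062707 0.15004203 0.3034622 ] -97.1964490003468 [-0.03  0.39  0.12] [-2.3  0.6 14.5]
```

Request:
jog_arm(delta_pos=[[0,0,-0.006],[0,0,-0.006],[0,0,-0.006],[0,0,-0.006],[0,0,-0.03],[0,0,-0.07],[0,0,-0.11],[0,0,-0.13],[0,0,-0.13],[0,0,-0.13]], twist=[0,0,0,0,0,0,0,0,0,0], hand=[1,0.6,0.2,0,0,0,0,0,0,0])

```text
time_s: 32.0
eef_pos: [0.5584, 0.1496, 0.4276]
orientation: [3.135, -0.198, -0.002]
ft_force: [0.0, 0.5, 0.6]
opening: 0.0852
grasp_force: 0.0
```

Run:
```python
from h import *
s=env.get_obs(); t,M=tool(s); print(t,s["opening"],s["q"].round(2))
im,c=save("wrist","w5"); h=cv2.cvtColor(im,cv2.COLOR_BGR2HSV)
r=cv2.inRange(h,np.array((0,120,50)),np.array((9,255,255)))|cv2.inRange(h,np.array((172,120,50)),np.array((180,255,255)))
for k in cv2.findContours(r,0,1)[0]:
    if 10<cv2.contourArea(k): u=k[:,0].mean(0); print(u.round(1),cv2.contourArea(k),cast("wrist",u,.09,c)[0].round(4),cast("wrist",u,.128,c)[0].round(4))
```

```text
[0.55841729 0.14958519 0.42762952] 0.08519190492125389 [ 0.14  0.1   1.7  -0.    1.34  1.84]
[320.4 238. ] 378.5 [0.5397 0.151  0.09  ] [0.5504 0.1497 0.128 ]
[306.3 189.3] 84.5 [0.5814 0.1571 0.09  ] [0.5869 0.155  0.128 ]
[298.3 166.9] 26.5 [0.5997 0.1609 0.09  ] [0.603  0.1584 0.128 ]
```

View pics/w5.png

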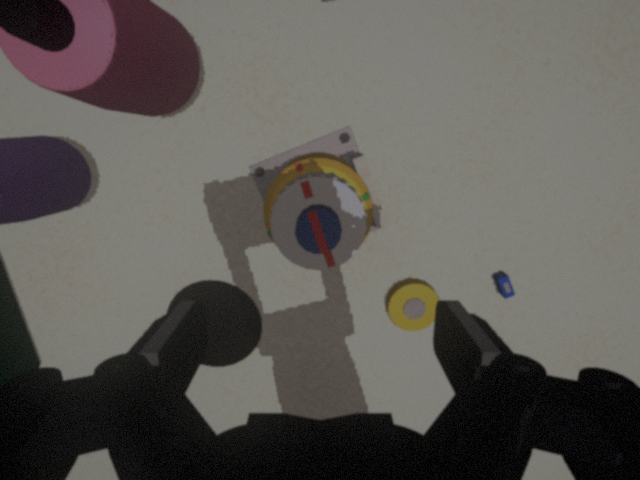

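The wrist view shows the stripe from (306,189) to (332,264), lined up with the red mark at (298,167).

Run:
```python
from h import *
im=cv2.imread("pics/w5.png"); c=cam("wrist"); h=cv2.cvtColor(im,cv2.COLOR_BGR2HSV)
r=cv2.inRange(h,np.array((0,120,50)),np.array((9,255,255)))|cv2.inRange(h,np.array((172,120,50)),np.array((180,255,255)))
def cen(a): 
    x0,y0,x1,y1=a; p=cv2.findNonZero(r[y0:y1,x0:x1])[:,0].mean(0)+[x0,y0]; return p,cast("wrist",p,.128,c)[0]
a=cen((295,180,315,200)); b=cen((320,255,345,275)); print(a,b); d=(a[1]-b[1])[:2]; print("stripe",np.degrees(np.arctan2(d[1],d[0]))%180)
k1=cen((308,210,318,222))[0];k2=cen((318,230,330,250))[0]; q=cast("wrist",[k1,k2],.148,c); d=(q[0]-q[1])[:2]; print("knob stripe",np.degrees(np.arctan2(d[1],d[0]))%180)
# scanner from the first top image
im=cv2.imread("pics/top_last.png"); c=cam("top"); h=cv2.cvtColor(im,cv2.COLOR_BGR2HSV)
s=im[225:275,425:500]; m=((h[225:275,425:500,2]<65)|(h[225:275,425:500,0]<25)&(h[225:275,425:500,1]>140)).astype(np.uint8)*255
k=max(cv2.findContours(m,0,1)[0],key=cv2.contourArea); R_=cv2.minAreaRect(k); bb=cv2.boxPoints(R_)+[425,225]; P=cast("top",bb,.033,c)[:,:2]; print("scanner",P.round(3).tolist(),P.mean(0))
m=(cv2.inRange(h,np.array((100,80,30)),np.array((125,255,160)))); m[:,:425]=0; m[:,490:]=0; m[:200]=0; m[300:]=0
R2=cv2.minAreaRect(cv2.findNonZero(m)); P=cast("top",cv2.boxPoints(R2),.003,c)[:,:2]; print("mat",P.round(3).tolist(),P.mean(0))
t,M=tool(); print(M[:,:2].round(3))
```

```text
(array([306.34615385, 189.40384615]), array([0.58599477, 0.15479405, 0.128     ])) (array([329.24637681, 259.84057971]), array([0.53233622, 0.14513814, 0.128     ]))
stripe 10.201252352846469
knob stripe 11.55518314910467
scanner [[0.536, -0.291], [0.568, -0.295], [0.554, -0.436], [0.522, -0.432]] [ 0.54498011 -0.36340819]
mat [[0.651, -0.32], [0.648, -0.419], [0.451, -0.406], [0.453, -0.309]] [ 0.55077849 -0.36347925]
[[ 0.992 -0.126]
 [-0.126 -0.992]
 [-0.004  0.001]]
```

Request:
jog_arm(delta_pos=[[0.051,0.511,0],[0.051,0.511,0],[0.051,0.511,0],[0.051,0.511,0],[0.051,0.511,0],[0.051,0.511,0],[0.051,0.511,0],[0.051,0.511,0],[0.051,0.511,0],[0.051,0.511,0],[0.051,0.511,0],[0.051,0.511,0.04],[0.051,0.511,0.08],[0.051,0.511,0.08],[0.051,0.511,0.08],[0.051,0.511,0.08]], twist=[-1.594,-1.594,-1.594,-1.594,-1.594,-1.594,-1.594,-1.594,-1.594,-1.594,-1.594,-1.594,-1.594,-1.594,-1.594,-1.594], hand=[0,0,0,0,0,0,0,0,0,0,0,0,0,0,0,0])

```text
time_s: 33.65
eef_pos: [0.5456, -0.3637, 0.3503]
orientation: [2.331, 2.103, 0.0]
ft_force: [0.1, 0.2, 0.3]
opening: 0.085
grasp_force: 0.0
```

Run:
```python
from h import *
s=env.get_obs(); t,M=tool(s); print(t,s["q"].round(2)); save("wrist","w6"); print(M[:,:2].round(3))
```

```text
[ 0.54560749 -0.36374944  0.35032705] [-0.69  0.33  1.58 -0.    1.23 -0.59]
[[ 0.102  0.995]
 [ 0.995 -0.102]
 [-0.001  0.002]]
```

View pics/w6.png

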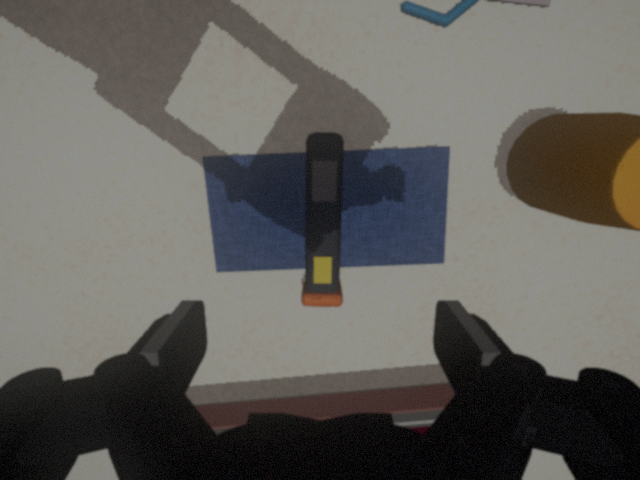

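The scanner lies lengthwise in the image, tail at (325,133) and nose at (322,298), between the fingers and square to them.

Run:
```python
from h import *
P=cast("wrist",[[325,134],[322,294]],.033)[:,:2]; d=P[1]-P[0]; print(P.round(4),P.mean(0).round(4),np.linalg.norm(d),np.degrees(np.arctan2(*d[::-1])))
m=cast("wrist",[[205,157],[449,148],[444,262],[217,271]],.003)[:,:2]; print("mat",m.round(3),m.mean(0))
print(to([*P.mean(0),.182],np.degrees(np.arctan2(*d[::-1]))+90))
```

```text
[[ 0.5563 -0.2992]
 [ 0.5415 -0.4236]] [ 0.5489 -0.3614] 0.12527898158853068 -96.77318399288494
mat [[ 0.458 -0.308]
 [ 0.655 -0.321]
 [ 0.65  -0.418]
 [ 0.451 -0.406]] [ 0.55348314 -0.36295631]
(array([0.0031, 0.0022, 0.1693]), np.float64(0.0159))
```

Request:
jog_arm(delta_pos=[[0.001,0.0025,0.05],[0.001,0.0025,0.1],[0.001,0.0025,0.14],[0.001,0.0025,0.16],[0.001,0.0025,0.167],[0.001,0.0025,0.167],[0.001,0.0025,0.167],[0.001,0.0025,0.167],[0.001,0.0025,0.167],[0.001,0.0025,0.167],[0.001,0.0025,0.167],[0.001,0.0025,0.167],[0.001,0.0025,0.167],[0.001,0.0025,0.167],[0.001,0.0025,0.167]], twist=[0.01,0.01,0.01,0.01,0.01,0.01,0.01,0.01,0.01,0.01,0.01,0.01,0.01,0.01,0.01], hand=[0,0,0,0,0,0,0,0.2,0.4,0.5,0.6,0.7,0.8,1,1], squeeze=60)

```text
time_s: 35.2
eef_pos: [0.5479, -0.3631, 0.1822]
orientation: [2.343, 2.092, 0.0]
ft_force: [0.1, 0.2, 2.1]
opening: 0.027
grasp_force: 59.5
```

Request:
jog_arm(delta_pos=[[0,0,-0.02],[0,0.002,-0.035],[0,0.004,-0.035],[0,0.004,-0.035],[0,0.004,-0.035],[0,0.004,-0.035],[0,0.004,-0.035],[0,0.004,-0.035],[0,0.004,-0.035],[0,0.004,-0.035],[0,0.004,-0.035],[0,0.004,-0.035],[0,0.004,-0.035],[0,0.004,-0.035],[0,0.004,-0.02],[0,0.004,-0.01],[0,0.004,-0.004],[0,0.004,-0.001],[0,0.004,0],[0,0.004,0]], twist=[0,0.15,0.3,0.45,0.6,0.75,0.9,1.05,1.2,1.35,1.5,1.57,1.57,1.57,1.57,1.57,1.57,1.57,1.57,1.57], hand=[1,1,1,1,1,1,1,1,1,1,1,1,1,1,1,1,1,1,1,1])

```text
time_s: 37.2
eef_pos: [0.5516, -0.3635, 0.1823]
orientation: [-3.137, 0.176, 0.001]
ft_force: [-2.1, 1.2, 3.1]
opening: 0.0271
grasp_force: 59.9
```

Release, rise, and half-turn the tool.

Request:
jog_arm(delta_pos=[[0,0,0],[0,0,0],[0,0,0],[0,0,-0.03],[0,0,-0.08],[0,0,-0.12],[0,0,-0.12],[0,0,-0.12],[0,0,-0.12],[0,0,-0.12],[0,0,-0.12],[0,0,-0.12],[0,0,-0.12],[0,0,-0.12],[0,0,-0.12],[0,0,-0.12],[0,0,-0.12],[0,0,-0.12],[0,0,-0.12],[0,0,-0.12]], twist=[0,0,0,0,0,-0.15,-0.3,-0.45,-0.6,-0.75,-0.9,-1.05,-1.2,-1.35,-1.5,-1.65,-1.8,-1.95,-2.1,-2.2], hand=[0.6,0.2,0,0,0,0,0,0,0,0,0,0,0,0,0,0,0,0,0,0])

```text
time_s: 39.2
eef_pos: [0.5516, -0.3634, 0.3015]
orientation: [1.573, 2.719, 0.0]
ft_force: [0.7, 1.0, 0.4]
opening: 0.0853
grasp_force: 0.0
```

Request:
jog_arm(delta_pos=[[0,0,0],[0,0,0],[0,0,0],[0,0,0],[0,0,0],[0,0,0],[0,0,0],[0,0,0],[0,0,0]], twist=[-0.15,-0.3,-0.45,-0.6,-0.75,-0.9,-0.94,-0.94,-0.94], hand=[0,0,0,0,0,0,0,0,0])

```text
time_s: 40.1
eef_pos: [0.5516, -0.3634, 0.3016]
orientation: [-0.18, -3.136, -0.0]
ft_force: [0.0, -0.1, -0.0]
opening: 0.0855
grasp_force: 0.0
```

Run:
```python
from h import *
s=env.get_obs(); t,M=tool(s); print(t,s["q"].round(2),np.degrees(np.arctan2(M[1,1],M[0,1]))); print(M[:,:2].round(3)); save("wrist","w7")
```

```text
[ 0.55155516 -0.36337583  0.30156478] [-0.69  0.39  1.6   0.    1.15 -2.14] 83.42144590396164
[[-0.993  0.115]
 [ 0.115  0.993]
 [ 0.     0.   ]]
```

View pics/w7.png

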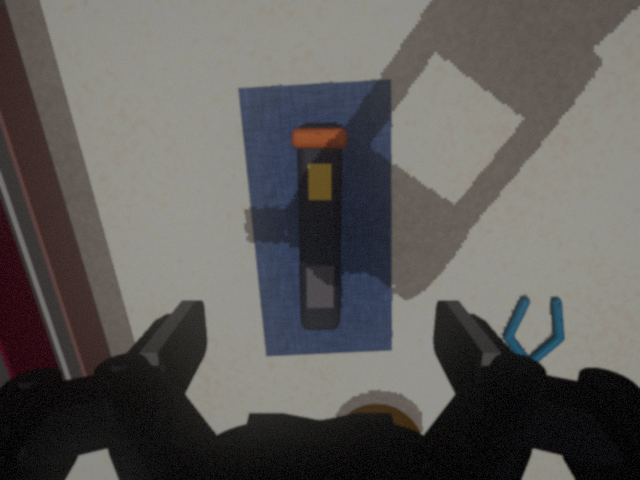

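The scanner lies along the mat with its orange nose at (320,137) and tail at (321,328), aligned with the fingers.

Run:
```python
from h import *
P=cast("wrist",[[320,130],[321,328]],.028)[:,:2]; print(P.round(4),P.mean(0).round(4),np.linalg.norm(P[0]-P[1]))
m=cast("wrist",[[239,88],[390,80],[391,350],[267,355]],.003)[:,:2]; print("mat",m.mean(0))
```

```text
[[ 0.4817 -0.3555]
 [ 0.6149 -0.3701]] [ 0.5483 -0.3628] 0.13394712104626044
mat [ 0.55175439 -0.36181791]
```

Request:
jog_arm(delta_pos=[[0,0,0.05],[0,0,0.09],[0,0,0.11],[0,0,0.119],[0,0,0.119],[0,0,0.119],[0,0,0.119],[0,0,0.119],[0,0,0.119],[0,0,0.119],[0,0,0.119],[0,0,0.119],[0,0,0.119],[0,0,0.119]], twist=[0,0,0,0,0,0,0,0,0,0,0,0,0,0], hand=[0,0,0,0,0,0,0.2,0.4,0.5,0.6,0.7,0.8,1,1])

```text
time_s: 41.55
eef_pos: [0.5519, -0.3636, 0.1834]
orientation: [0.179, 3.136, -0.001]
ft_force: [-0.7, -0.3, 4.1]
opening: 0.0267
grasp_force: 59.5
```

Request:
jog_arm(delta_pos=[[0,0,-0.03],[0,0,-0.06],[0,0,-0.1],[0,0,-0.15],[-0.002,0.04,-0.15],[-0.005,0.08,-0.15],[-0.007,0.12,-0.15],[-0.01,0.16,-0.15],[-0.012,0.2,-0.15],[-0.014,0.24,-0.15],[-0.017,0.28,-0.15],[-0.019,0.322,-0.15],[-0.019,0.322,-0.15],[-0.019,0.322,-0.15],[-0.019,0.322,-0.12],[-0.019,0.322,-0.08],[-0.019,0.322,-0.05],[-0.019,0.322,-0.038],[-0.019,0.322,-0.038],[-0.019,0.322,-0.038]], twist=[0,0,0,0,0.13,0.26,0.39,0.52,0.65,0.78,0.91,1.04,1.17,1.211,1.211,1.211,1.211,1.211,1.211,1.211], hand=[1,1,1,1,1,1,1,1,1,1,1,1,1,1,1,1,1,1,1,1])

```text
time_s: 43.55
eef_pos: [0.6075, -0.0458, 0.2214]
orientation: [1.932, 2.476, 0.001]
ft_force: [0.1, -0.2, -1.3]
opening: 0.0266
grasp_force: 59.5
```

Run:
```python
from h import *
s=env.get_obs(); t,M=tool(s); print(t,np.degrees(np.arctan2(M[1,1],M[0,1])),to([.608,-.046,.221],14))
n=proj("top",[[.608-.070*.242,-.046+.07*.97,.071],[.559,.150,.148],[.559+.052*.242,.150-.052*.97,.082],[.608+.070*.242,-.046-.07*.97,.071]]); print("pred top nose, knob, label top, tail",n.round(1))
a=save("top","t8")[0]; b=save("scene","s8")[0]
print(proj("scene",[[.608-.070*.242,-.046+.07*.97,.056],[.559+.052*.242,.150-.052*.97,.056]]).round(1))
cv2.imwrite("pics/m8.png",np.hstack([cv2.resize(a[180:330,210:360],(400,400)),cv2.resize(b[150:350,230:430],(400,400))]))
```

```text
[ 0.60753341 -0.04576088  0.22144446] 14.090754691506167 (array([-0.0003,  0.0004,  0.0004]), np.float64(0.0016))
pred top nose, knob, label top, tail [[297.3 231.9]
 [236.1 242.9]
 [263.4 240.4]
 [355.4 216.2]]
[[327.8 246.8]
 [339.4 222. ]]
```

View pics/m8.png

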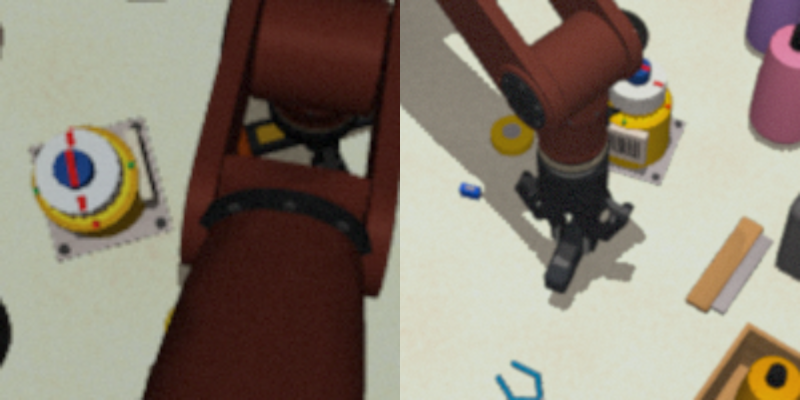

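The left panel shows the orange nose at (245,143) pointing at the barcode panel, about 8 cm off and matching the predicted position. The stripe lines up with the red marks. Now I hold.

Request:
jog_arm(delta_pos=[[0,0,0],[0,0,0],[0,0,0],[0,0,0],[0,0,0],[0,0,0],[0,0,0],[0,0,0],[0,0,0],[0,0,0],[0,0,0],[0,0,0],[0,0,0],[0,0,0],[0,0,0],[0,0,0],[0,0,0],[0,0,0],[0,0,0],[0,0,0]], twist=[0,0,0,0,0,0,0,0,0,0,0,0,0,0,0,0,0,0,0,0], hand=[1,1,1,1,1,1,1,1,1,1,1,1,1,1,1,1,1,1,1,1])

```text
time_s: 45.65
eef_pos: [0.607, -0.0456, 0.2207]
orientation: [1.932, 2.477, 0.0]
ft_force: [-0.4, -0.6, -1.5]
opening: 0.0273
grasp_force: 59.5
```

Request:
jog_arm(delta_pos=[[0,0,0],[0,0,0],[0,0,0],[0,0,0],[0,0,0],[0,0,0],[0,0,0],[0,0,0]], twist=[0,0,0,0,0,0,0,0], hand=[1,1,1,1,1,1,1,1])

```text
time_s: 46.45
eef_pos: [0.607, -0.0456, 0.2207]
orientation: [-1.932, -2.477, 0.0]
ft_force: [0.7, -0.2, -2.0]
opening: 0.0272
grasp_force: 59.5
```

Run:
```python
from h import *
t,M=tool(); print(t,to([.552,-.363,.34],84),to([.552,-.363,.184],84))
```

```text
[ 0.60698651 -0.04560166  0.22068905] (array([-0.2944, -0.1306, -0.1193]), np.float64(-1.22)) (array([-0.2944, -0.1306,  0.0367]), np.float64(-1.22))
```

Request:
jog_arm(delta_pos=[[0,0,-0.04],[0,0,-0.08],[0,0,-0.115],[-0.037,-0.016,-0.115],[-0.074,-0.033,-0.115],[-0.11,-0.05,-0.115],[-0.147,-0.065,-0.115],[-0.184,-0.082,-0.115],[-0.22,-0.098,-0.115],[-0.257,-0.114,-0.115],[-0.294,-0.131,-0.115],[-0.294,-0.131,-0.115],[-0.294,-0.131,-0.075],[-0.294,-0.131,-0.035],[-0.294,-0.131,0],[-0.294,-0.131,0.02],[-0.294,-0.131,0.03],[-0.294,-0.131,0.035],[-0.294,-0.131,0.0365],[-0.294,-0.131,0.0365]], twist=[0,0,0,-0.14,-0.28,-0.42,-0.56,-0.7,-0.84,-0.98,-1.12,-1.22,-1.22,-1.22,-1.22,-1.22,-1.22,-1.22,-1.22,-1.22], hand=[1,1,1,1,1,1,1,1,1,1,1,1,1,1,1,1,1,1,1,1])

```text
time_s: 48.45
eef_pos: [0.5523, -0.3632, 0.1858]
orientation: [0.164, 3.135, -0.003]
ft_force: [-0.3, 1.0, -1.5]
opening: 0.027
grasp_force: 59.8
```

Request:
jog_arm(delta_pos=[[0,0,0.001],[0,0,0.002],[0,0,0.0025],[0,0,0.0025],[0,0,0.0025]], twist=[0,0,0,0,0], hand=[1,1,1,1,1])

```text
time_s: 48.95
eef_pos: [0.5521, -0.3631, 0.1834]
orientation: [0.164, 3.136, -0.002]
ft_force: [-2.3, 0.2, 5.2]
opening: 0.0266
grasp_force: 60.6
```

Request:
jog_arm(delta_pos=[[0,0,0],[0,0,0],[0,0,0],[0,0,0],[0,0,-0.03],[0,0,-0.07],[0,0,-0.12],[0,0,-0.17],[0,0,-0.2],[0,0,-0.2],[0,0,-0.2]], twist=[0,0,0,0,0,0,0,0,0,0,0], hand=[0.7,0.4,0.1,0,0,0,0,0,0,0,0])

```text
time_s: 50.05
eef_pos: [0.5516, -0.3627, 0.3825]
orientation: [0.164, 3.136, -0.002]
ft_force: [-0.7, -0.4, -0.9]
opening: 0.0856
grasp_force: 0.0
```

Run:
```python
from h import *
a=save("scene","s9")[0]; b=save("wrist","w9")[0]; c=save("top","t9")[0][100:340,130:520]
cv2.imwrite("pics/m9.png",np.hstack([np.vstack([cv2.resize(a,(400,300)),cv2.resize(b,(400,300))]),np.vstack([cv2.resize(c,(400,246)),np.zeros((354,400,3),np.uint8)])]))
```

```text
(no output)
```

View pics/m9.png

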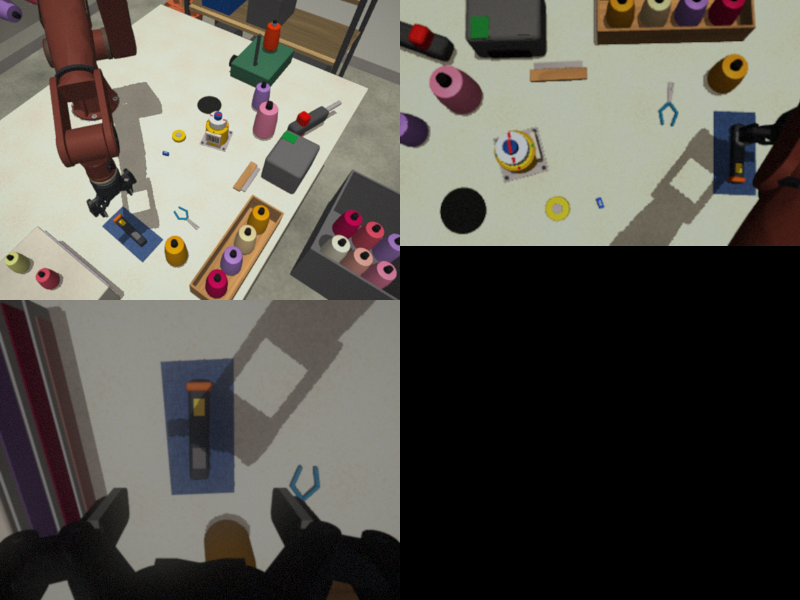

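The scanner lies flat in the middle of its mat, the cap is on in line with the marks, no reds are loose, and the bystanders are in place. Handing in.

```bash
python3 -c "
from station import env
print(env.sign_off())"
```

```text
the job is handed in; nothing more can be done
None
```

I handed the job in at about 50 s (limit 208 s) with no verdict returned: both red cartridges present are in the tub, the cap is locked in line with the red marks to within about 4°, the tub's barcode was scanned from about 8 cm for over 2 s, and the scanner is back in the middle of its mat, turned a quarter turn from how it started.

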